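# Lock the tube rack into the bench mixer

## Task

The red tube rack stands loose in the nest of the bench mixer. With the fingertips push the rack along the nest until it is fully home against the steel end stop, then push the clamp's yellow-knobbed lever over past its dead point so that it snaps into lock and the rubber pad bears on the rack. Nothing needs gripping: do not lift or tip the rack, work the clamp by its lever and not by its hold-down arm or pad, leave everything else on the bench where it is, and finish with the hand clear.

Things in the scene. Friction and masses are not known exactly. Their poses are not given: they have to be found in the camera images.
- mixer: Fixed bench mixer, cream housing 260 x 120 mm, aluminium platform on top at 40 mm above the table. Origin: centre of its underside, on the table. Its x axis runs along the nest towards the end stop, y across, z up; its turn about z varies. Two aluminium guide rails bound the nest: inner faces at y = +-41 mm, 6 mm thick, x from -125 to +55 mm, tops 52 mm above the table.
- rack: Loose red tube rack, 110 (x) x 74 (y) x 45 mm tall, about 0.25 kg; seven small closed tubes stick up 12 mm on its half away from the stop. Origin: centre of its underside, 40 mm above the table; x towards the stop. Starts 35 to 65 mm short of home and slides with a few newtons; home = end face on the stop, origin at mixer x = 0, y near 0. Push on the end face farther from the stop.
- end_stop (a point): Middle of the top edge of the steel end stop's face towards the rack: mixer x = 55 mm, y = 0, 75 mm above the table; the stop is 94 mm wide. Behind it steel cheeks up to 116 mm high (x 67 to 103, outermost at y = -57 mm) hold a shaft along y at x = 85 mm, 103 mm above the table, that carries hold-down arm and lever. Axes as the mixer's.
- lever_pivot (a point): Point on the shaft's axis in the lever's plane, outside the housing: mixer x = 85 mm, y = -75 mm, 103 mm above the table. Axes as the mixer's.
- lever_tip (a point): Centre of the yellow ball (dia 26 mm) at the end of the clamp lever, 85 mm from the pivot; the lever's steel rod is 12 mm thick. z points along the lever away from the pivot.
- clamp_lever (a joint): Lever angle, rad. 0 = open, leaning 0.75 from upright towards mixer -x (over the nest). Push it towards mixer +x: upright at 0.75, dead point 1.2, locked at the end of travel 1.9 (leaning 1.15 beyond upright). Its spring drives it back to 0 below 1.2 and on to 1.9 above. Needs at most 0.6 N m, about 7 N at the ball, more nearer the pivot. The hold-down arm is geared to it.
- clamp_arm: Steel hold-down arm, 14 x 10 mm bar, 68 mm long from the shaft at mixer y = 0. Origin on the shaft's axis; it points along its own -x. Open it stands up steeply, its end about 170 mm above the table; locked it lies level over the rack. Not to be pushed by hand.
- clamp_pad: Sprung black rubber pad, dia 18, 10 mm thick, under the hold-down arm, 55 mm from the shaft. Origin: centre of its lower face. Locked, it bears with some 3 N on top of a rack that is home, 25 mm in front of the stop. Not to be pushed by hand.
- jar: Bystander: small specimen jar, dia 42, 65 tall, magenta cap; stands on the table beside the mixer (mm). Origin: centre of its underside. Leave it.
- cap: Bystander: magenta screw-cap ring, dia 40, 16 tall, on the table beside the mixer (mm). Origin: centre of its underside. Leave it.
- marker: Bystander: navy and blue marker pen, about 130 long, 14 thick, lying beside the mixer (mm). Origin: centre of its underside. Leave it.
- bottle: Bystander: reagent bottle, dia 64, 150 tall, blue cap (mm). Origin: centre of its underside. Leave it.
- tipbox: Bystander: blue pipette-tip box with pale lid, 120 x 80 x 65 (mm). Origin: centre of its underside. Leave it.
- beaker: Bystander: glass beaker, dia 70, 90 tall (mm). Origin: centre of its underside. Leave it.
- pipette: Bystander: navy and white hand pipette lying down, about 270 long, 28 thick (mm). Origin: centre of its underside. Leave it.
There are look-alikes about, which are no part of the job. Of the things like the rack, leave any that is pink or purple; of the rest the smaller one is meant.

How it is judged:
On the way, in this order (a step that is already met when the one before it is completed fails the run):
1. the rack is fully home against the end stop, the clamp still open (x of rack in the frame of mixer between -0.005 and 0.006 m and value of joint clamp_lever below 0.5 rad), for 0.2 s.
2. the lever has snapped over into lock (value of joint clamp_lever above 1.8 rad), for 0.2 s.
At the end, for the whole second after the job is handed in: The rack is home (within 5 mm of the end stop, flat on the platform, at rest), the lever rests in lock (beyond 1.8 rad) and the clamp pad presses on the rack with more than 1 N (x of rack in the frame of mixer between -0.005 and 0.006 m and value of joint clamp_lever above 1.8 rad and velocity of joint clamp_lever between -0.2 and 0.2 rad/s and contact force between clamp_pad and rack above 1 N and height (world z) of rack below 0.044 m and angle between rack's own z axis and vertical below 0.05 rad and linear speed of rack below 0.02 m/s); the robot touches nothing.
It fails at once if the rack is lifted (10 mm) or tipped (0.2 rad) (height (world z) of rack above 0.05 m or angle between rack's own z axis and vertical above 0.2 rad).
It fails at once if the hold-down arm or pad is pushed by the robot (over 2 N) (contact force between any of the fingers, the arm and clamp_arm above 2 N or contact force between any of the fingers, the arm and clamp_pad above 2 N).
It fails at once if a bystander is moved by more than 20 mm (distance of any of jar, cap, marker, bottle, tipbox, beaker, pipette from where it was at the start of the episode above 0.02 m).
It also fails if it takes over 48 s, if anything falls off the work surface, if the arm or the gripper's body presses on something with over 40 N, if the wrist force passes 120 N, or if a joint passes its speed limit or range.

## Robot

A 7-joint arm with a two-finger parallel gripper is mounted at the origin on the work surface. World frame = base frame: x ahead of the robot, y to its left, z up, the work surface at z = 0. Lengths are in m, angles in rad, forces in N, time in s.
With the tool pointing down it reaches from about 0.4 to 0.925 m from the base axis. Payload 4.1 kg.
Tool frame: the origin (TCP) lies between the finger pads; the fingertips stand 8 mm ahead of it and the grasp point (between the pads) lies 11 mm behind it; z points along the fingers, y is the direction in which the jaws open and shut (so a half turn about z gives the same grasp; the last joint's range is limited). The gripper opens to 85 mm and grips with 20 to 120 N. Pads are 22 mm wide; open, the fingers measure 114 mm over their backs; the gripper's body (76 mm by 85 mm) begins 54 mm behind the grasp point. The pads swing forward as they close: fully open they stand 13 mm farther back than shut.
Start: joints at [-1.264, 0.398, 0.045, 1.537, -0.019, 1.207, -0.051], TCP at [0.257, 0.597, 0.239] pointing down, gripper open.
Joint ranges: [-2.82, 2.82], [-0.49, 2.23], [-1.37, 1.46], [0, 2.46], [-1.36, 4.5], [0.23, 2], [-2.94, 2.94]. Speed limits (rad/s): [2.57, 2.57, 3.14, 3.14, 3.14, 3.14, 3.14].

## Interface

Orientations are given as a unit quaternion [w, x, y, z].
In Python, from workcell import ctrl gives the robot as it stands. The module is installed in compiled form; this text tells all that it offers.
- The arm moves only by the shell command python3 -m inch 'ROWS' [FORCE]. ROWS is text: rows parted by semicolons, each of 5 numbers parted by spaces: the shift along the world's x, y, z in m, then the turn about the world's z in degrees, then the opening, from 0 (shut) to 1 (fully open). A call has 1 to 8 rows; each row is the pose to reach, as a shift and turn from the pose commanded when the call began; what a row does not reach only later rows make up. A row lasts 1/8 s, in which the tool goes at most 62.5 mm and 10.7 degrees, less where a joint would pass 70% of its speed; a pose out of reach is approached as far as the arm can. A call with a gripper value outside its range is refused whole. The fingers move at their own pace and stop on an object; FORCE is the grip in N (left out, the last holds). Time passes only in rows, so rows that repeat a pose let the fingers close. It gives the time, the measured TCP pose, the force and the opening at its end, in the units of the state.
- ctrl.get_state(): the state, without advancing time (a new reading comes with each control period).
- ctrl.read_camera(name): name is "side" or "top"; returns the picture (384x512x3 uint8, red, green, blue); there is no depth.
- ctrl.camera_params(name): a dict with "fovy" (degrees; the focal length in pixels is half the picture's height over the tangent of half this angle, whatever the lens; pixels are square), "cx", "cy" (the principal point, pixels), "D" ([k1, k2, p1, p2, k3] as OpenCV has them; the pictures are not rectified), "R" (3x3) and "t" (3): a world point X has camera coordinates R X + t. Camera axes: x right, y down, z forward; pixel columns grow to the right and rows downward; lengths in m; the calibration is good to about 2 mm. A picture is of the moment at which its call begins. camera_params takes no time and is no camera call.
- ctrl.close_job(): hands the job in, once; it reports no verdict.
The state is a dict: "t": time; "q": joint angles; "joint_vel": joint speeds; "joint_torque": joint torques, N m; "tool_pos": TCP position; "eef_rot": TCP orientation; "force": force on the tool from outside, world axes, zero at the start; "moment": the same for the moment, N m; "width": opening from 0.0 (shut) to 1.0 (fully open).
Only numpy, scipy, OpenCV 4.12 (cv2) and the standard library are available. Lean on these libraries where they do the work, as an engineer would, in place of code of your own. Each camera call takes 0.05 s, during which the arm holds its last target.

## Working session

There is one attempt and no reset: what is moved stays moved. The work goes in short steps, Python scripts to look and compute and a shell command to move; the robot and the scene stay as the last step left them, time stands still between calls to the robot, and variables do not carry over. Pictures are saved under pics/ and viewed, and the job is handed in when it is done.

```bash
mkdir -p pics
python3 - <<'E'
from workcell import ctrl
import cv2, json
s=ctrl.get_state(); print(s['t'],s['tool_pos'],s['eef_rot'],s['width'])
for n in ('side','top'):
    im=ctrl.read_camera(n); cv2.imwrite(f'pics/{n}0.png',im[:,:,::-1]); 
    cv2.imwrite(f'pics/{n}0x.png',cv2.resize(im[:,:,::-1],(800,600),interpolation=cv2.INTER_CUBIC))
    p=ctrl.camera_params(n); print(n,{k:(v.tolist() if hasattr(v,'tolist') else v) for k,v in p.items()})
E
```

```text
0.0 [0.2563194  0.59663896 0.23825125] [-1.23903220e-04  2.01445038e-01  9.79499313e-01 -9.88803548e-04] 1.0023211875023892
side {'fovy': 44.83090466412957, 'cx': 258.28216622850266, 'cy': 192.34376134303923, 'D': [-0.1150854421512911, 0.0, 0.0, 0.0, 0.0], 'R': [[0.7879442760224828, -0.6157341542843442, 0.003907573562843895], [-0.42049741962389126, -0.5427173986344274, -0.7270761619728222], [0.4498063338516417, 0.5712523754587145, -0.6865456908026746]], 't': [-0.415845088373441, 0.28979848943858094, 1.3772798752689692]}
top {'fovy': 43.4904000975384, 'cx': 258.77633639189185, 'cy': 191.76962250706973, 'D': [-0.14354280405119982, 0.0, 0.0, 0.0, 0.0], 'R': [[-0.016746346356863673, -0.9998264317837362, -0.008164936637726038], [-0.9915993708503157, 0.017654958132341116, -0.128136607503881], [0.12825851867597074, 0.005950526022748341, -0.9917229167600686]], 't': [-0.003653077462382671, 0.5313587409383638, 1.2899385091877327]}
```

View pics/side0x.png

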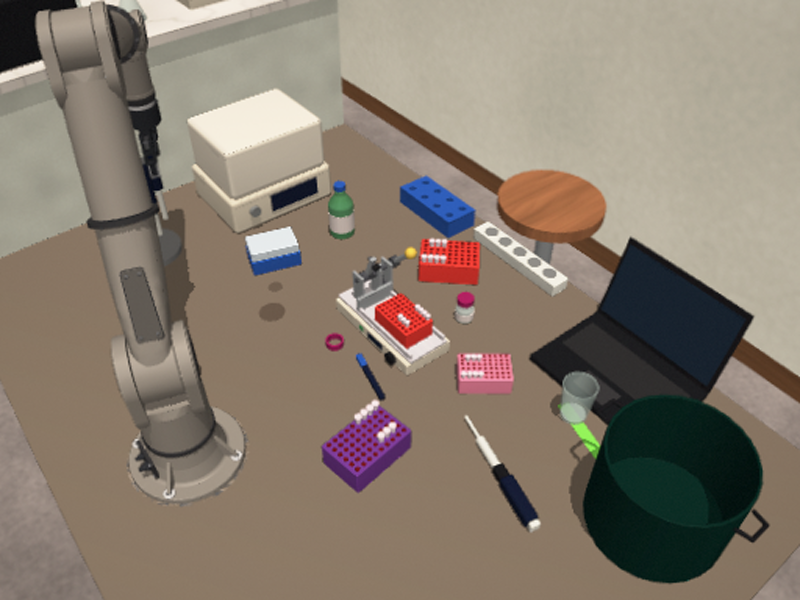

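View pics/top0x.png

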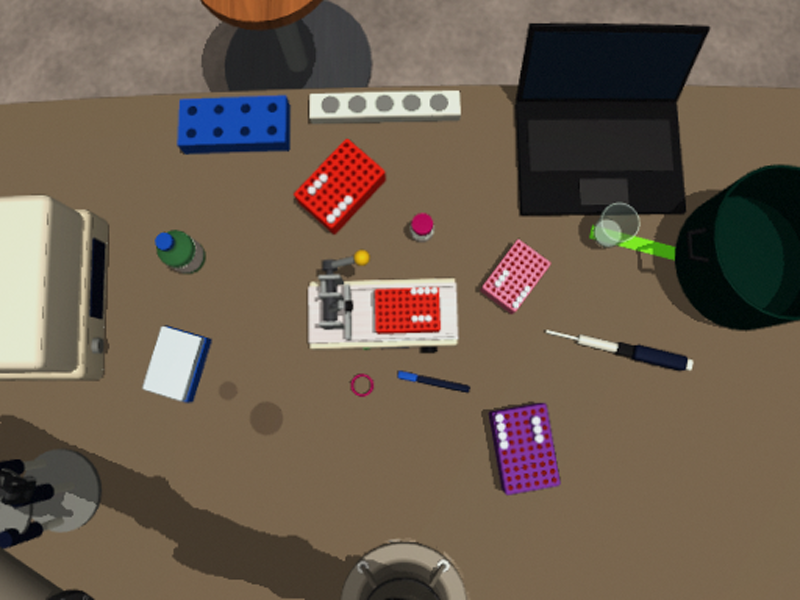

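Candidates for the rack (top view, 800x600 scale): red rack in the mixer nest (407,310), bigger red rack (340,186), pink (516,275) and purple (525,448). I choose the small red one in the nest. Next, close crops.

Run:
```python
import cv2
im=cv2.imread('pics/top0.png'); c=im[150:235,190:300]; cv2.imwrite('pics/topc.png',cv2.resize(c,None,fx=7,fy=7,interpolation=cv2.INTER_CUBIC))
im=cv2.imread('pics/side0.png'); c=im[150:240,205:295]; cv2.imwrite('pics/sidec.png',cv2.resize(c,None,fx=6.5,fy=6.5,interpolation=cv2.INTER_CUBIC))
```

```text
(no output)
```

View pics/topc.png

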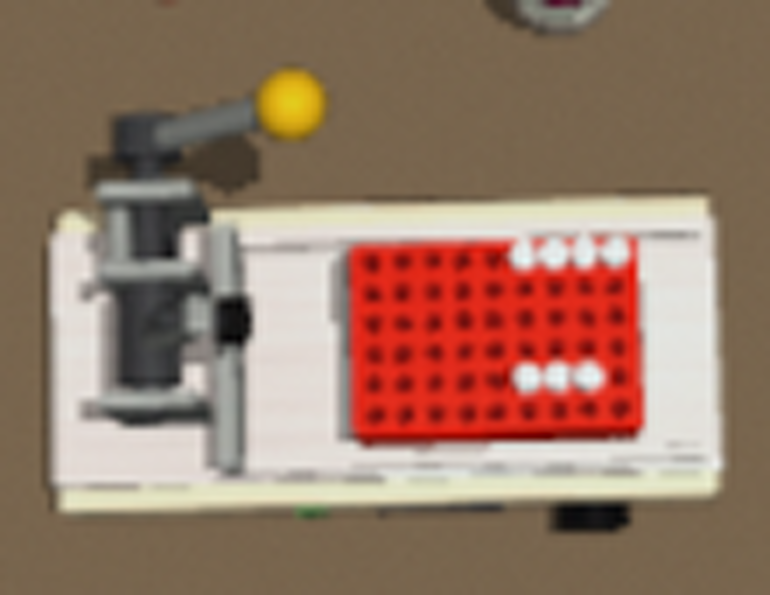

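View pics/sidec.png

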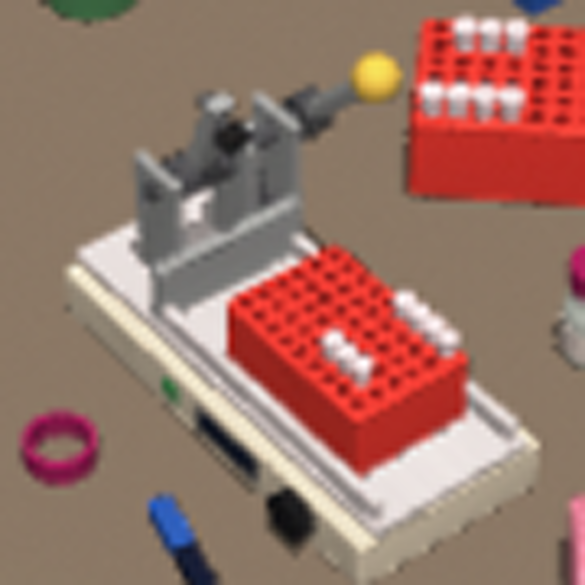

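```bash
cat > h.py <<'E'
import numpy as np, cv2
from workcell import ctrl
from scipy.optimize import least_squares
P={n:ctrl.camera_params(n) for n in('side','top')}
def proj(n,X):
    p=P[n]; f=192/np.tan(np.radians(p['fovy'])/2)
    K=np.array([[f,0,p['cx']],[0,f,p['cy']],[0,0,1]])
    return cv2.projectPoints(np.atleast_2d(X).astype(float),cv2.Rodrigues(np.array(p['R']))[0],np.array(p['t'],float),K,np.array(p['D']))[0][:,0]
def m2w(m,X):
    X=np.atleast_2d(X); c,s=np.cos(m[2]),np.sin(m[2])
    return np.c_[m[0]+c*X[:,0]-s*X[:,1],m[1]+s*X[:,0]+c*X[:,1],X[:,2]]
def w2m(m,W):
    W=np.atleast_2d(W); c,s=np.cos(m[2]),np.sin(m[2]);d=W[:,:2]-m[:2]
    return np.c_[c*d[:,0]+s*d[:,1],-s*d[:,0]+c*d[:,1],W[:,2]]
def ball(a): return [.085+.085*np.sin(a-.75),-.075,.103+.085*np.cos(a-.75)]
E
cat > fit.py <<'E'
from h import *
C={'top':(7,190,150),'side':(6.5,205,150)}
def px(n,u,v): s,a,b=C[n]; return np.array([(u+.5)/s-.5+a,(v+.5)/s-.5+b])
M=[('top',ball(0),291,104),('side',ball(0),377,78),
('top',[.055,-.047,.075],238,226),('top',[.055,.047,.075],243,468),
('side',[.055,.047,.075],160,275),('side',[.055,-.047,.075],299,206),
('top',[-.13,-.06,.04],709,198),('top',[-.13,.06,.04],718,490),('side',[-.13,-.06,.04],540,445),('side',[-.13,.06,.04],362,550),
('side',[.13,.06,.04],68,270)]
Rk=[('top',[.055,-.037,.085],350,246),('top',[-.055,-.037,.085],636,238),('top',[-.055,.037,.085],641,426),('top',[.055,.037,.085],357,434),
('side',[.055,-.037,.085],335,247),('side',[-.055,-.037,.085],467,355),('side',[-.055,.037,.085],362,420),('side',[.055,.037,.085],230,300)]
def res(v):
    m,r=v[:3],v[3:]
    o=[]
    for n,X,a,b in M: o.append(proj(n,m2w(m,X))[0]-px(n,a,b))
    for n,X,a,b in Rk: o.append(proj(n,m2w(m,m2w([*r],X)))[0]-px(n,a,b))
    return np.array(o)
s=least_squares(lambda v:res(v).ravel(),[.55,.03,1.57,-.05,0,0],loss='soft_l1',x_scale=.01)
print(s.x); print(res(s.x).round(1).tolist()); np.save('m.npy',s.x)
m=s.x
print('ball',m2w(m,ball(0)),'rack -x face',m2w(m,m2w(m[3:],[-.055,0,.06])),'pivot',m2w(m,[.085,-.075,.103]),'locked ball',m2w(m,ball(1.9)))
E
python3 fit.py
```

```text
[ 5.09028364e-01  2.44862608e-02  1.58035505e+00 -4.30355417e-02
 -1.13379603e-04  4.99042583e-03]
[[0.8, 0.2], [-0.5, -0.4], [0.3, -0.4], [0.2, 0.0], [-0.6, -0.0], [-0.1, -0.9], [1.1, -1.0], [1.4, 0.8], [0.2, -2.3], [-0.6, -1.6], [-1.5, -1.9], [0.2, -0.5], [0.8, -0.7], [1.1, 0.3], [-0.1, 0.5], [-0.3, -1.6], [0.4, -0.4], [-1.0, -0.2], [-1.4, -0.3]]
ball [[0.58376628 0.05226262 0.16519355]] rack -x face [[ 0.51035327 -0.07354041  0.06      ]] pivot [[0.58321246 0.11019927 0.103     ]] locked ball [[0.58247086 0.18778066 0.13772143]]
```

```bash
python3 -m inch '0.015 -0.055 0.01 -8 0; 0.035 -0.11 0.01 -16 0; 0.065 -0.165 0.01 -24 0; 0.095 -0.22 0.01 -32 0; 0.125 -0.275 0.01 -40 0; 0.155 -0.33 0.01 -48 0; 0.185 -0.385 0.01 -56 0; 0.205 -0.44 0.01 -64 0'
```

```text
t: 1.1
tool_pos: [0.4623, 0.1552, 0.2493]
eef_rot: [0.0, 0.692, 0.722, 0.0]
force: [0.5, 0.2, -0.9]
width: -0.002
```

```bash
python3 -m inch '0.015 -0.055 0 -2 0; 0.03 -0.11 0 -2 0; 0.045 -0.165 0 -2 0; 0.049 -0.22 0 -2 0; 0.049 -0.27 0 -2 0; 0.049 -0.282 -0.04 -2 0; 0.049 -0.282 -0.09 -2 0;0.049 -0.282 -0.11 -2 0'
python3 - <<'E'
from h import *
s=ctrl.get_state(); print(s['tool_pos'],s['eef_rot'])
a=ctrl.read_camera('side')[:,:,::-1]; b=ctrl.read_camera('top')[:,:,::-1]
cv2.imwrite('pics/p1.png',np.hstack([cv2.resize(a[140:260,200:310],None,fx=3.6,fy=3.6,interpolation=2),cv2.resize(b[140:260,190:300],None,fx=3.6,fy=3.6,interpolation=2)]))
m=np.load('m.npy'); tip=np.array(s['tool_pos'])-[0,0,.008]; print(w2m(m,s['tool_pos']),proj('side',tip),proj('top',tip))
E
```

```text
t: 2.1
tool_pos: [0.5082, -0.1245, 0.1363]
eef_rot: [-0.002, 0.703, 0.711, -0.002]
force: [0.8, 0.9, 0.0]
width: 0.002
[ 0.50820174 -0.12452075  0.13628804] [-0.00203263  0.70274666  0.71143524 -0.00170204]
[[-0.1489923   0.00225089  0.13628804]] [[278.14759216 208.55624765]] [[302.37889154 195.21330753]]
```

View pics/p1.png

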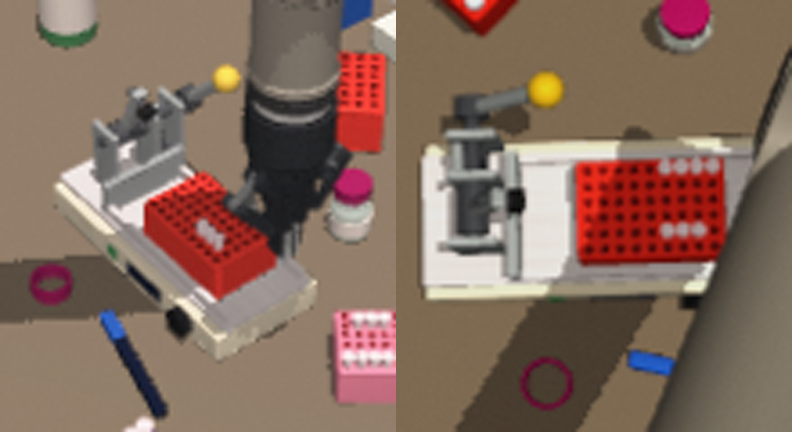

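```bash
python3 -m inch '0 0 -0.025 0 0; 0 0 -0.05 0 0; 0 0 -0.07 0 0; 0 0.01 -0.07 0 0; 0 0.02 -0.07 0 0; 0 0.028 -0.07 0 0;0 0.034 -0.07 0 0; 0 0.034 -0.07 0 0'
```

```text
t: 3.2
tool_pos: [0.5108, -0.09, 0.0697]
eef_rot: [0.0, 0.702, 0.712, 0.0]
force: [0.1, -0.2, -0.5]
width: 0.001
```

```bash
python3 -m inch '0 0.006 0 0 0; 0 0.012 0 0 0; 0 0.018 0 0 0; 0 0.018 0 0 0'
```

```text
t: 3.7
tool_pos: [0.5106, -0.0721, 0.0693]
eef_rot: [-0.0, 0.702, 0.712, 0.0]
force: [0.3, 0.2, -0.6]
width: -0.002
```

```bash
python3 -m inch '0 0.005 0 0 0; 0 0.01 0 0 0; 0 0.015 0 0 0; 0 0.02 0 0 0; 0 0.02 0 0 0'
```

```text
t: 4.32
tool_pos: [0.5106, -0.0518, 0.0693]
eef_rot: [-0.0, 0.702, 0.712, 0.0]
force: [0.6, 0.9, 0.5]
width: -0.002
```

```bash
cat > look.py <<'E'
import sys
from h import *
s=ctrl.get_state(); m=np.load('m.npy'); print(s['t'],np.round(s['tool_pos'],4),np.round(w2m(m,s['tool_pos']),4),np.round(s['force'],1))
a=ctrl.read_camera('side')[:,:,::-1]; b=ctrl.read_camera('top')[:,:,::-1]
cv2.imwrite(f'pics/{sys.argv[1]}.png',np.hstack([cv2.resize(a[140:260,200:310],None,fx=3.6,fy=3.6,interpolation=2),cv2.resize(b[140:260,190:300],None,fx=3.6,fy=3.6,interpolation=2)]))
cv2.imwrite(f'pics/{sys.argv[1]}_s.png',a);cv2.imwrite(f'pics/{sys.argv[1]}_t.png',b)
E
python3 look.py p2
```

```text
4.325 [ 0.5106 -0.0518  0.0693] [[-0.0763 -0.0008  0.0693]] [0.6 0.9 0.5]
```

View pics/p2.png

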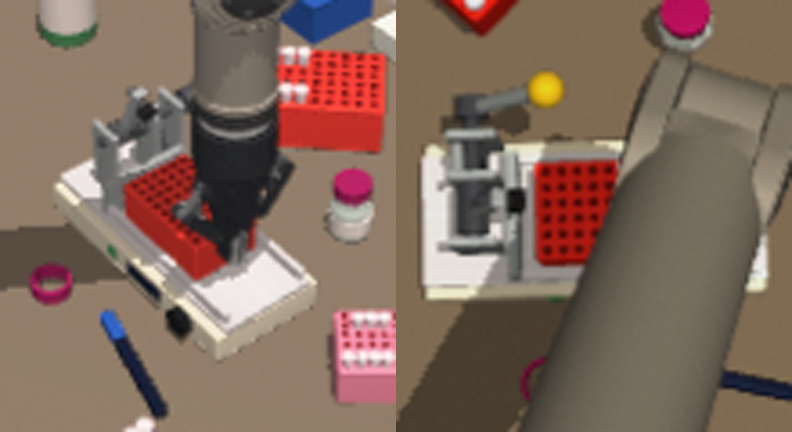

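Rack is moving straight and flat in the nest. Its leading edge is at combined pixel (536,210), and there is about 10 mm left to the stop.

```bash
python3 -m inch '0 0.003 0 0 0; 0 0.006 0 0 0; 0 0.008 0 0 0; 0 0.010 0 0 0'
```

```text
t: 4.92
tool_pos: [0.5106, -0.0427, 0.0693]
eef_rot: [0.0, 0.702, 0.712, -0.0]
force: [0.6, -1.2, 0.0]
width: -0.0
```

```bash
python3 -m inch '0 0.001 0 0 0; 0 0.002 0 0 0;0 0.003 0 0 0'
```

```text
t: 5.3
tool_pos: [0.5105, -0.0397, 0.0693]
eef_rot: [0.0, 0.702, 0.712, 0.0]
force: [-0.1, -0.8, 0.6]
width: 0.003
```

```bash
python3 look.py p3
```

```text
5.3 [ 0.5105 -0.0397  0.0693] [[-0.0642 -0.0009  0.0693]] [-0.1 -0.8  0.6]
```

View pics/p3.png

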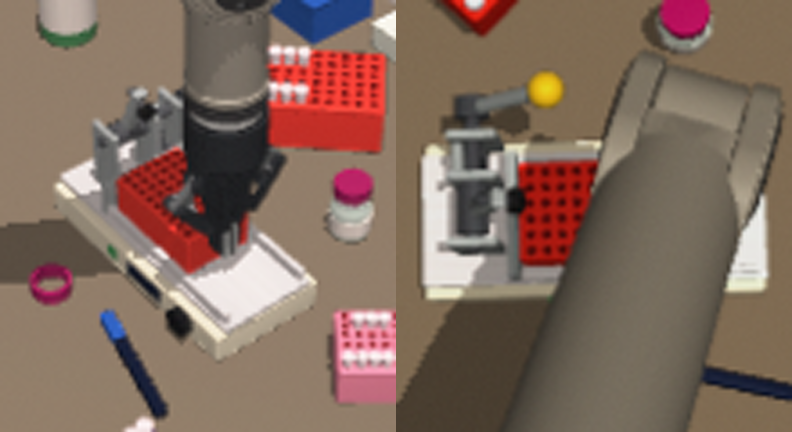

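Leading edge is almost at the stop (519 vs stop face about 519), but the force hasn't risen yet. Pushing on in small steps.

```bash
python3 -m inch '0 0.001 0 0 0; 0 0.0015 0 0 0'
```

```text
t: 5.65
tool_pos: [0.5106, -0.0383, 0.0694]
eef_rot: [0.0, 0.702, 0.712, -0.0]
force: [0.2, -1.7, 0.1]
width: -0.005
```

```bash
python3 -m inch '0 0.001 0 0 0; 0 0.0015 0 0 0'
```

```text
t: 5.9
tool_pos: [0.5103, -0.0382, 0.0694]
eef_rot: [0.001, 0.703, 0.711, -0.001]
force: [-1.3, -6.2, 0.4]
width: -0.002
```

```bash
python3 -m inch '0 0.001 0 0 0; 0 0.001 0 0 0'
```

```text
t: 6.15
tool_pos: [0.5103, -0.0382, 0.0694]
eef_rot: [0.001, 0.703, 0.711, -0.001]
force: [-0.9, -7.3, -0.3]
width: 0.003
```

```bash
python3 -m inch '0 0.0015 0 0 0; 0 0.003 0 0 0; 0 0.003 0 0 0'; python3 look.py p4
```

```text
t: 6.52
tool_pos: [0.5103, -0.0382, 0.0695]
eef_rot: [0.003, 0.704, 0.711, -0.002]
force: [-1.0, -12.4, -0.2]
width: 0.003
6.525 [ 0.5103 -0.0382  0.0695] [[-0.0627 -0.0006  0.0695]] [ -1.  -12.4  -0.2]
```

View pics/p4.png

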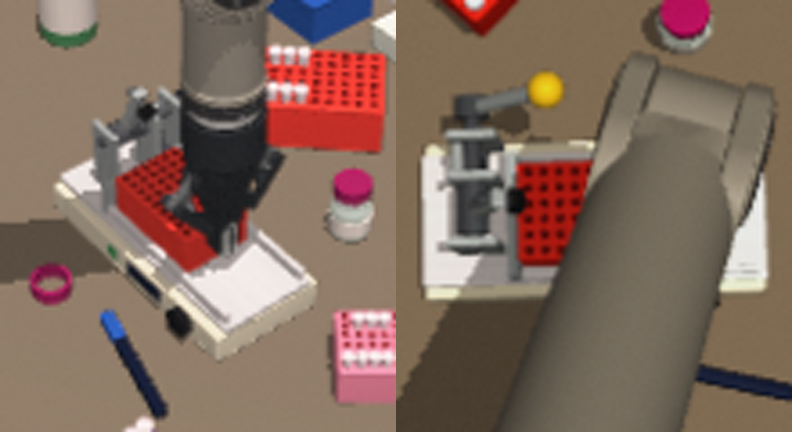

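Rack sits on the stop: TCP stalls at y=-0.0382 with 12 N, and the gap is closed in the picture. The lever is still open, so I back off, rise and move beside the ball.

```bash
python3 -m inch '0 -0.02 0 0 0; 0 -0.04 0 0 0; 0 -0.04 0.045 0 0; 0 -0.04 0.09 0 0; 0.04 -0.04 0.09 0 0; 0.077 -0.04 0.09 0 0; 0.077 -0.02 0.09 0 0; 0.077 -0.02 0.09 0 0'; python3 look.py p5
```

```text
t: 7.62
tool_pos: [0.5869, -0.0495, 0.1586]
eef_rot: [-0.001, 0.701, 0.713, 0.0]
force: [-0.3, 0.6, -0.3]
width: -0.005
7.625 [ 0.5869 -0.0495  0.1586] [[-0.0747 -0.0772  0.1586]] [-0.3  0.6 -0.3]
```

View pics/p5.png

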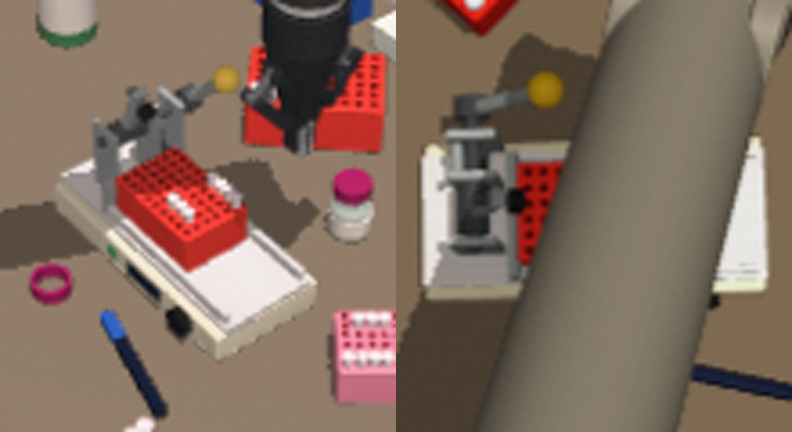

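Run:
```python
from h import *
m=np.load('m.npy')
for d in(-.005,0,.005): print(d,proj('side',m2w(m,[[-.055+d,-.037,.085],[-.055+d,.037,.085],[-.055+d,.037,.04]])).round(1).tolist())
im=cv2.imread('pics/p5_s.png')[170:225,225:285]; cv2.imwrite('pics/p5c.png',cv2.resize(im,None,fx=10,fy=10,interpolation=2))
```

```text
-0.005 [[269.4, 197.5], [251.8, 207.4], [251.9, 216.9]]
0 [[268.4, 196.7], [250.9, 206.5], [251.0, 216.1]]
0.005 [[267.5, 195.9], [249.9, 205.6], [250.0, 215.2]]
```

View pics/p5c.png

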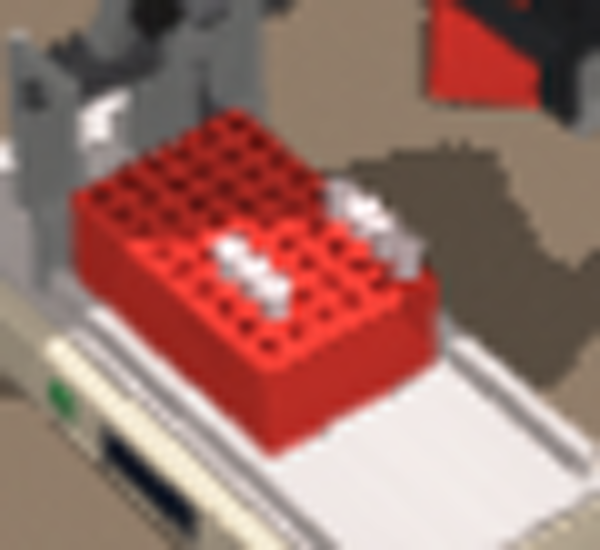

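Rack corners match the predicted home position: (268.7,197), (252,206.5) and (252,215) within about 1 px. Now the lever.

```bash
python3 -m inch '0 0.03 0 0 0; 0 0.06 0 0 0; 0 0.075 0 0 0; 0 0.085 0 0 0; 0 0.095 0 0 0; 0 0.105 0 0 0; 0 0.115 0 0 0; 0 0.12 0 0 0'; python3 look.py p6
```

```text
t: 8.72
tool_pos: [0.5897, 0.0513, 0.1636]
eef_rot: [0.008, 0.707, 0.707, -0.003]
force: [-1.5, -14.8, 11.2]
width: -0.001
8.725 [0.5897 0.0513 0.1636] [[ 0.026  -0.0809  0.1636]] [ -1.5 -14.8  11.2]
```

View pics/p6.png

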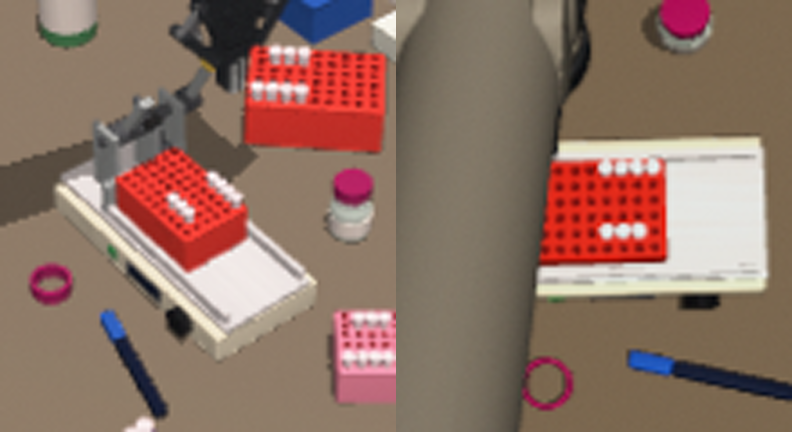

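Lever is moving under 15 N. The upward force is friction from the rising ball, so I'll follow the ball's arc upward.

```bash
python3 -m inch '-0.002 0.004 0.006 0 0; -0.003 0.01 0.012 0 0; -0.003 0.016 0.016 0 0; -0.003 0.022 0.018 0 0'; python3 look.py p7
```

```text
t: 9.32
tool_pos: [0.5842, 0.0887, 0.1772]
eef_rot: [0.0, 0.703, 0.711, -0.001]
force: [0.4, -2.4, -2.2]
width: -0.005
9.325 [0.5842 0.0887 0.1772] [[ 0.0635 -0.0758  0.1772]] [ 0.4 -2.4 -2.2]
```

View pics/p7.png

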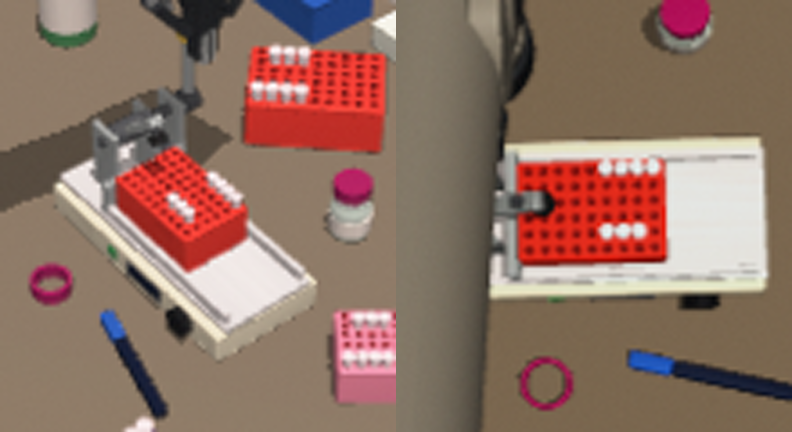

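Lever rod is upright at (190,75), and the hold-down arm is coming down over the rack. Continuing past dead point.

```bash
python3 -m inch '0 0.007 0 0 0; 0 0.014 -0.002 0 0; 0 0.021 -0.005 0 0; 0 0.028 -0.008 0 0; 0 0.035 -0.010 0 0; 0 0.042 -0.012 0 0; 0 0.048 -0.012 0 0;0 0.048 -0.012 0 0'; python3 look.py p8
```

```text
t: 10.42
tool_pos: [0.5844, 0.1383, 0.1652]
eef_rot: [-0.0, 0.702, 0.712, 0.0]
force: [-0.7, -0.9, 0.1]
width: -0.002
10.425 [0.5844 0.1383 0.1652] [[ 0.1131 -0.0765  0.1652]] [-0.7 -0.9  0.1]
```

View pics/p8.png

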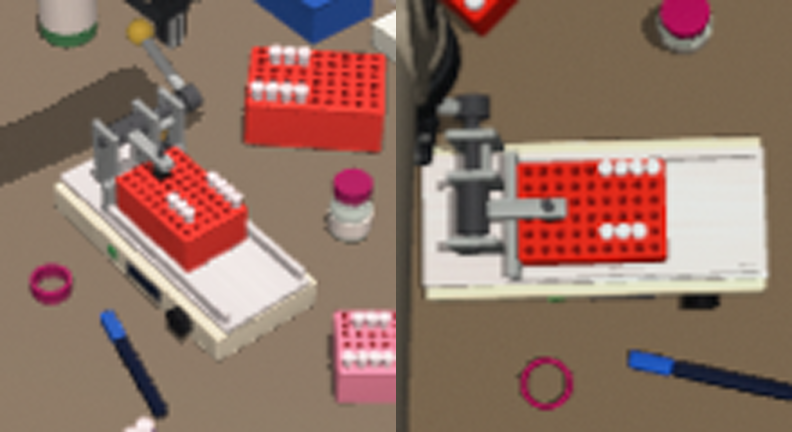

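Lever has snapped over: ball at combined (140,30), arm level over the rack. Retreating and checking.

```bash
python3 -m inch '0 -0.02 0.01 0 0; 0 -0.04 0.04 0 0; 0 -0.06 0.08 0 0; 0 -0.11 0.1 0 0; 0 -0.165 0.1 0 0; 0 -0.22 0.1 0 0; 0 -0.27 0.1 0 0; 0 -0.27 0.1 0 0'; python3 look.py p9
python3 - <<'E'
from h import *
m=np.load('m.npy')
for a in(1.7,1.8,1.9): print(a,proj('side',m2w(m,ball(a))).round(1),proj('top',m2w(m,ball(a))).round(1))
o=[]
for n,(u,v) in {'s':(215,135),'t':(185,145)}.items():
    o.append(cv2.resize(cv2.imread(f'pics/p9_{n}.png')[v:v+85,u:u+65],None,fx=6,fy=6,interpolation=2))
cv2.imwrite('pics/p9c.png',np.hstack(o))
E
```

```text
t: 11.52
tool_pos: [0.5824, -0.1413, 0.2668]
eef_rot: [0.002, 0.707, 0.707, -0.001]
force: [0.7, 0.4, -0.4]
width: 0.001
11.525 [ 0.5824 -0.1413  0.2668] [[-0.1665 -0.0718  0.2668]] [ 0.7  0.4 -0.4]
1.7 [[239.4 146. ]] [[182.2 167. ]]
1.8 [[238.6 146.9]] [[180.9 167.6]]
1.9 [[238.  148.1]] [[179.9 168.2]]
```

View pics/p9c.png

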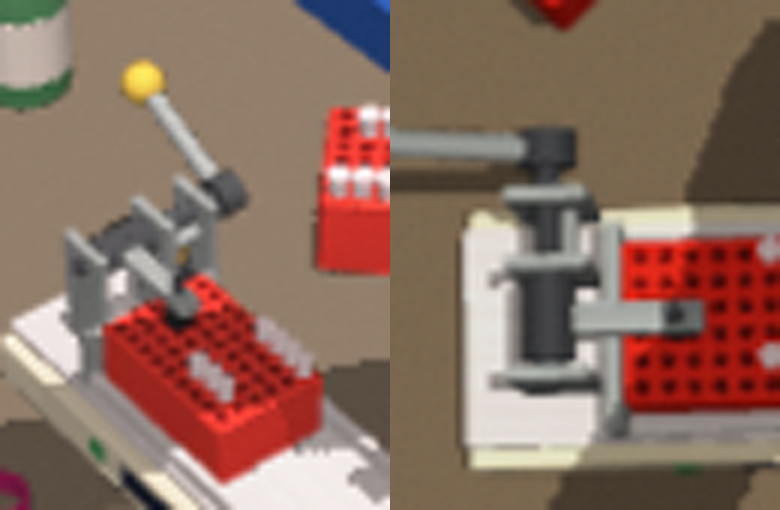

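View pics/p9_s.png

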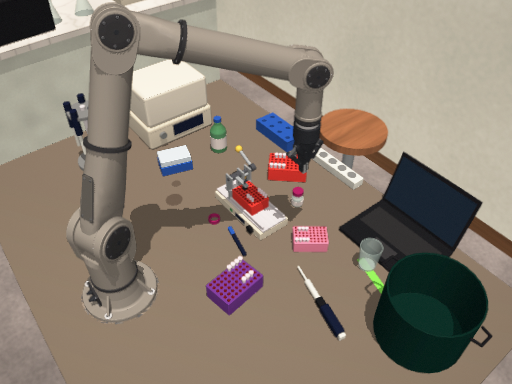

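Ball at (238.8,148.6) px matches the prediction for 1.9 rad (238.0,148.1). The pad is on the rack, the rack corner is unchanged at (268.3,197.4), the hand is clear and the bystanders are in place. Letting the arm settle, then handing in.

```bash
python3 -m inch '0 0 0 0 0; 0 0 0 0 0'; python3 -c "
from workcell import ctrl
s=ctrl.get_state();print(s['force'],max(abs(x) for x in s['joint_vel']));print(ctrl.close_job())"
```

```text
t: 11.88
tool_pos: [0.5848, -0.1314, 0.2653]
eef_rot: [-0.0, 0.702, 0.713, 0.0]
force: [-0.2, 0.1, 0.3]
width: 0.0
[-0.1851084   0.12305343  0.26543318] 0.0034920362353179925
the job is handed in; nothing more can be done
None
```

I pushed the red rack about 43 mm along the nest with the closed fingertips until it stalled on the end stop at about 12 N. I then pushed the clamp lever by its ball and rod past the dead point, and it snapped over. The hand was backed off before I handed in at about 11.9 s.

**Final checks:**
- **Lever:** the ball's pixel (238.8, 148.6) matches the locked angle of 1.9 rad, predicted at (238.0, 148.1). At about 1 px per 0.1 rad, this does not measure the angle finely.
- **Rack:** its corners sit within about 1 px (roughly 3 mm) of the home position. It looked flat and did not shift when the clamp closed.
- **Pad:** the hold-down arm lies level with the pad on the rack. The pad force could not be measured; I only saw the contact in the pictures.
- **Hand and bystanders:** the force on the tool was under 0.5 N and the arm was at rest. The bystanders looked unmoved in the last pictures, but I did not measure them.

Nothing failed. Early in the push, friction from the rising ball gave about 15 N sideways and 11 N upward on the tool. This eased once I followed the ball's arc upward.

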